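# Close a coffee tin in the ratchet lid press

## Robot

A 6-joint arm with a two-finger parallel gripper is mounted at the origin on the work surface. World frame = base frame: x ahead of the robot, y to its left, z up, the work surface at z = 0. Lengths are in m, angles in rad, forces in N, time in s.
With the tool pointing down it reaches from about 0.3 to 0.775 m from the base axis. Payload 14.6 kg.
Tool frame: the origin (TCP) lies on the centre line of the jaws, within the pads' length; the fingertips stand 25 mm ahead of it and the grasp point (between the pads) lies 6 mm ahead of it (ctrl.tip_reach is the distance from the TCP to the fingertips, in m); z points along the fingers, y is the line along which they close (so a half turn about z gives the same grasp; the last joint's range is limited). The gripper opens to 94 mm and grips with 3 to 60 N. Pads are 16 mm wide; open, the fingers measure 119 mm over their backs; the gripper's body (75 mm by 177 mm) begins 78 mm behind the grasp point.
Start: joints at [1.143, 0.3, 1.521, -0, 1.321, -0.067], TCP at [0.194, 0.515, 0.23] pointing down, gripper open.
Joint ranges: [-3.03, 3.03], [-0.79, 2.21], [0.23, 2.52], [-1.04, 4.18], [0, 3.07], [-2.55, 2.55]. Speed limits (rad/s): [2.22, 2.22, 2.57, 3.14, 3.14, 3.14].

## Interface

Orientations are given as [roll, pitch, yaw] about the fixed x, y, z axes, in that order (R = Rz(yaw) Ry(pitch) Rx(roll)).
In Python, from station import ctrl gives the robot as it stands. The module is installed in compiled form; this text tells all that it offers.
- The arm moves only by the tool apply_moves, never from a script. Its argument "deltas" is a list of rows, each a list of 7 numbers: the closure in counts, from 0 (fully open) to 255 (shut), then the shift along the world's x, y, z in cm, then the turn, a rotation vector about the world's x, y, z in rad. In form: [[jaw, tx, ty, tz, ax, ay, az], ...]. A call has 1 to 10 rows; each row shifts and turns the commanded pose from where the row before left it; what a row does not reach is not made up. A row lasts 1/10 s, in which the tool goes at most 50 mm and 8.59 degrees, less where a joint would pass 70% of its speed; a pose out of reach is approached as far as the arm can. A call with a gripper value outside its range is refused whole. The fingers move at their own pace and stop on an object; "grip_force" is the grip in N (left out, the last holds). Time passes only in rows, so rows that do not move let the fingers close. It gives the time, the measured TCP pose, the force, the opening and the grip force at its end, in the units of the state.
- ctrl.get_obs(): the state, without advancing time (a new reading comes with each control period).
- ctrl.camera(name): name is "scene" or "top" or "wrist"; returns a dict with "img" (384x512x3 uint8, red, green, blue), "K" (3x3 intrinsics, pixels), "k1" (the pictures are not rectified: a ray, as slopes to the right and down, at radius r is drawn at 1 + k1 r^2 times it, then the intrinsics apply), "pose" (4x4, takes a point from camera to world coordinates); the wrist camera has in their place "hand_eye" (4x4, takes a point from camera to tool coordinates, whose origin is the TCP and whose axes are the flange's). Camera axes: x right, y up, looking along -z (the intrinsics and any distortion apply to the point x, -y, -z); pixel columns grow to the right and rows downward; lengths in m; the calibration is good to about 2 mm. A picture is of the moment at which its call begins: read the wrist's pose just before it. There is no depth.
- ctrl.hand_in(): hands the job in; it is judged then, once.
The state is a dict: "time_s": time; "qpos": joint angles; "joint_vel": joint speeds; "tau": joint torques, N m; "ee_pos": TCP position; "eef_rot": TCP orientation; "force": force on the tool from outside, world axes, zero at the start; "moment": the same for the moment, N m; "grip_width": finger opening in m; "grip_force": force on a finger pad.
Only numpy, scipy, OpenCV 4.12 (cv2) and the standard library are available. Lean on these libraries where they do the work, as an engineer would, in place of code of your own. Each camera call takes 0.05 s, during which the arm holds its last target. There are 200 camera calls.

## Task

Close the coffee tin that stands in the lid press: press the ratchet pawl's thumb pad fully down so that the pawl comes free of the teeth, then push the press arm all the way down to its stop so that the ram drives the lid home. Only push with the fingers: pick up nothing, leave the tin standing in its place, do not force the arm against the engaged pawl, leave the other things alone, and finish with the arm down and the pawl still free.

Things in the scene. Friction and masses are not known exactly. Their poses are not given: they have to be found in the camera images.
- press: Grey hand lid press bolted to the table; yaw varies. Origin: on the table below the head, z up. In its frame (mm): base plate x -130 to 60, y -80 to 80, 20 thick; column x -120 to -70; head x -115 to 30, y -50 to 50, z 145 to 225; ram (22 square) sticks up at (0, -22) to z 255. At x 44, before the head, is a toothed wheel of radius 48; the arm points to -y, the pawl's thumb pad to +y.
- axle (a point): The arm's fixed axle: centre of the toothed wheel, at (44, 0, 185) mm in the press frame. The axle runs along the press's x.
- ratchet_arm (a joint): Angle of the press arm, rad: 0 raised (0.42 above level), grows as it goes down, hard stop at 0.86 (0.44 below level). Starts at 0.02 to 0.08; with the pawl engaged the teeth stop it at about 0.1. It stays where it is left; pushing the paddle down takes about 3 to 6 N, a little more from about 0.55, where the ram meets the lid. The ram goes down 22 mm per rad.
- paddle_top (a point): Middle of the upper face of the black paddle at the arm's end. Paddle: 62 mm along the arm, 56 mm across (along the press's x), 14 thick. The point lies 200 mm from the axle along the arm, 7 mm above the arm's middle line, and moves with it: about (44, -180, 273) mm in the press frame at angle 0, z about 106 at the stop.
- pawl (a joint): Angle of the pawl in rad: 0 engaged in the teeth (start), grows as the thumb pad is pressed down, stop at 0.40. Its nose is clear of the teeth from about 0.15; over 0.2 counts as free. No spring: it stays where it is left. Pressing the pad takes about 4 N.
- pad_top (a point): Middle of the upper face of the pawl's steel thumb pad: 42 mm along the press's x, 46 along y, 8 thick. At the start level, at (44, 120, 237) mm in the press frame; it swings down on a 58 mm arm about an axis along the press's x at (44, 62, 225) mm and is about 24 mm lower at the stop. Free space below it.
- tin: Coffee tin standing loose on the rubber disc of the press below the ram: bare metal with a paper band, 70 diameter, 75 high, 250 g. Origin: centre of its underside, at about (0, -22, 23) mm in the press frame.
- tin_lid (a joint): How far the tin's lid has been pressed on, in m: 0 as started (lid stands high), about 0.007 with the press arm at its stop. The lid is 74 mm in diameter; it moves stiffly and stays where pushed.
- spare_tin: Bystander: closed coffee tin, 74 diameter, 77 high, loose on the table near the press. Origin: centre of its underside.
- cup: Bystander: white cup, 72 diameter, 62 high, loose on the table. Origin: centre of its underside.
- tamper: Bystander: wooden-handled tamper, 54 diameter, 80 high, loose on the table. Origin: centre of its underside.
Mind the look-alikes: they are no part of the job. Leave any yellow look-alike of the tin alone.

How it is judged:
By the outcome, as a careful person would: the job done as asked, in the order asked, and still so for the second after the job is handed in, with the robot touching nothing.
It also fails if it takes over 45 s, if anything falls off the work surface, if the arm or the gripper's body presses on something with over 40 N, if the wrist force passes 120 N, or if a joint passes its speed limit or range.

## Working session

There is one attempt and no reset: what is moved stays moved. The work goes in short steps, Python scripts to look and compute and a tool call to move; the robot and the scene stay as the last step left them, time stands still between calls to the robot, and variables do not carry over. Pictures are saved under pics/ and viewed, at most 10 in all, crops included, and the job is handed in when it is done.

Besides the shell and the picture viewer there is one more tool, called after "Request:" as a command line: name --pt "numbers of a row" for each row, then --argument value for the rest. apply_moves: Moves the arm, as the interface text tells. Its arguments: {"type":"object","properties":{"deltas":{"type":"array"},"grip_force":{"type":"number"}},"required":["deltas"]}

```bash
mkdir -p pics; cat > h.py <<'E'
import numpy as np, cv2
from station import ctrl
def ray(c,u,v,pose=None):
    K=c["K"]; d=np.array([(u-K[0,2])/K[0,0],(v-K[1,2])/K[1,1]]); s=d.copy()
    for _ in range(20): s=d/(1+c["k1"]*(s@s))
    T=c["pose"] if pose is None else pose
    return T[:3,3], T[:3,:3]@np.array([s[0],-s[1],-1])
def onz(c,u,v,z):
    o,d=ray(c,u,v); return o+d*(z-o[2])/d[2]
def two(c1,p1,c2,p2):
    o,d=ray(c1,*p1); q,e=ray(c2,*p2)
    t=np.linalg.lstsq(np.c_[d,-e],q-o,rcond=None)[0]
    a,b=o+d*t[0],q+e*t[1]; return (a+b)/2,np.linalg.norm(a-b)
def proj(c,P):
    T=np.linalg.inv(c["pose"]); p=T[:3,:3]@np.asarray(P)+T[:3,3]
    s=np.array([p[0],-p[1]])/-p[2]; s=s*(1+c["k1"]*(s@s)); return c["K"][:2,:2]@s+c["K"][:2,2]
E
python3 - <<'E'
from h import *
import pickle
o=ctrl.get_obs();print(o["time_s"],o["ee_pos"],o["eef_rot"],ctrl.tip_reach)
d={n:ctrl.camera(n) for n in("scene","top")}
pickle.dump(d,open("c0.pkl","wb"))
for n in d:
    print(n,d[n]["pose"].round(3).tolist(),d[n]["k1"]); cv2.imwrite(f"pics/{n}0.png",cv2.resize(d[n]["img"][...,::-1],(800,600)))
E
```

```text
0.0 [0.19404958 0.51438651 0.22988342] [-3.14044133e+00 -8.13100758e-05  2.78083235e+00] 0.025
scene [[-0.243, -0.775, 0.583, 1.072], [0.97, -0.197, 0.142, 0.201], [0.005, 0.6, 0.8, 0.889], [0.0, 0.0, 0.0, 1.0]] -0.020031057564111592
top [[0.022, 0.984, -0.177, 0.352], [-1.0, 0.018, -0.021, 0.049], [-0.017, 0.177, 0.984, 1.099], [0.0, 0.0, 0.0, 1.0]] -0.02816412447202295
```

View pics/scene0.png

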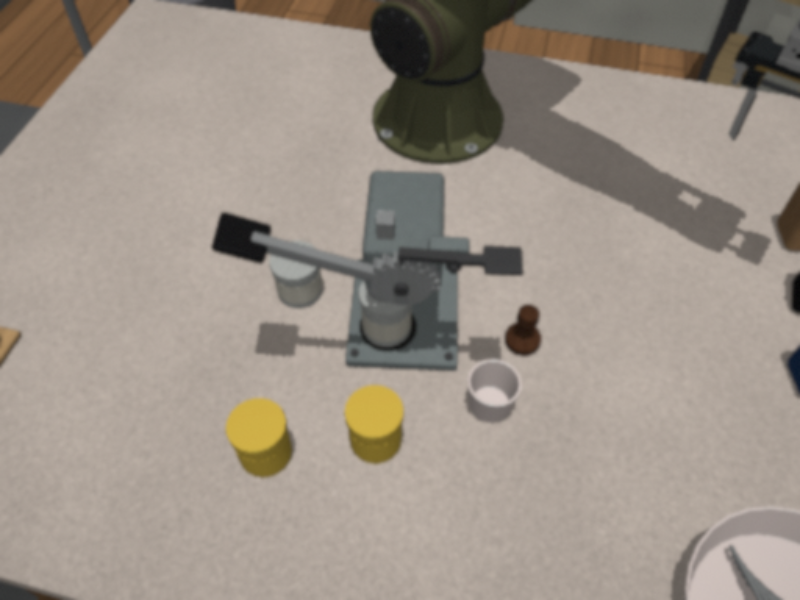

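View pics/top0.png

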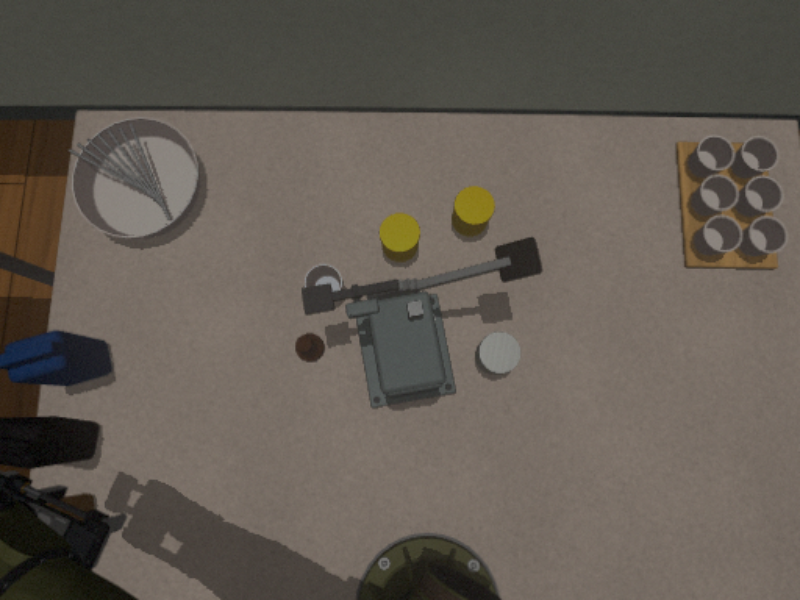

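The scene view shows the black paddle at (242,237) and the steel thumb pad at (503,260). In the top view they are at (518,257) and (318,298). The yellow tins, silver spare tin, cup and tamper are bystanders. Next I'll mask the paddle and pad and triangulate them.

```bash
python3 - <<'E'
from h import *
import pickle
d=pickle.load(open("c0.pkl","rb"))
S=.64
seeds={"paddle":{"scene":(242,237),"top":(518,257)},"pad":{"scene":(506,261),"top":(318,298)}}
P={}
vis=[]
for k,v in seeds.items():
    px={}
    for n,(u,w) in v.items():
        im=d[n]["img"]; u,w=int(u*S),int(w*S)
        g=im.max(2).astype(int); val=np.median(g[w-2:w+3,u-2:u+3])
        m=(abs(g-val)<18).astype(np.uint8)
        m[:, :max(0,u-22)]=0; m[:,u+23:]=0; m[:max(0,w-22)]=0; m[w+23:]=0
        m=cv2.morphologyEx(m,cv2.MORPH_OPEN,np.ones((9,9),np.uint8))
        l=cv2.connectedComponents(m)[1]; m=(l==l[w,u]).astype(np.uint8)
        ys,xs=np.nonzero(m); px[n]=(xs.mean(),ys.mean())
        r=cv2.minAreaRect(np.c_[xs,ys].astype(np.float32))
        print(k,n,val,px[n],m.sum(),r)
        c=im[w-30:w+30,u-30:u+30,::-1].copy(); c=cv2.resize(c,(300,300),interpolation=cv2.INTER_CUBIC)
        cn=cv2.findContours(cv2.resize(m[w-30:w+30,u-30:u+30],(300,300),interpolation=0),0,2)[0]
        cv2.drawContours(c,cn,-1,(0,0,255),1); vis.append(c)
    P[k],e=two(d["scene"],px["scene"],d["top"],px["top"]); print(k,P[k],e)
cv2.imwrite("pics/m.png",np.vstack([np.hstack(vis[:2]),np.hstack(vis[2:])]))
a=P["pad"]-P["paddle"]; print(a,np.hypot(*a[:2]),np.degrees(np.arctan2(a[1],a[0])))
E
```

```text
paddle scene 23.0 (np.float64(149.69296375266524), np.float64(151.11513859275053)) 469 ((149.5, 151.0), (24.0, 21.0), 90.0)
paddle top 41.0 (np.float64(334.8708860759494), np.float64(165.02784810126582)) 395 ((335.0, 165.0), (22.0, 18.0), 90.0)
paddle [ 0.57401041 -0.12636413  0.25734913] 0.0003546661800054376
pad scene 62.0 (np.float64(321.14404432132966), np.float64(166.4459833795014)) 361 ((321.0, 166.5), (15.0, 22.0), 90.0)
pad top 57.0 (np.float64(203.37106918238993), np.float64(191.02830188679246)) 318 ((203.5, 191.0), (16.0, 19.0), 90.0)
pad [0.51128737 0.18245683 0.23212311] 0.00038814052768172344
[-0.06272304  0.30882096 -0.02522603] 0.3151262678937235 101.48088364108794
```

View pics/m.png

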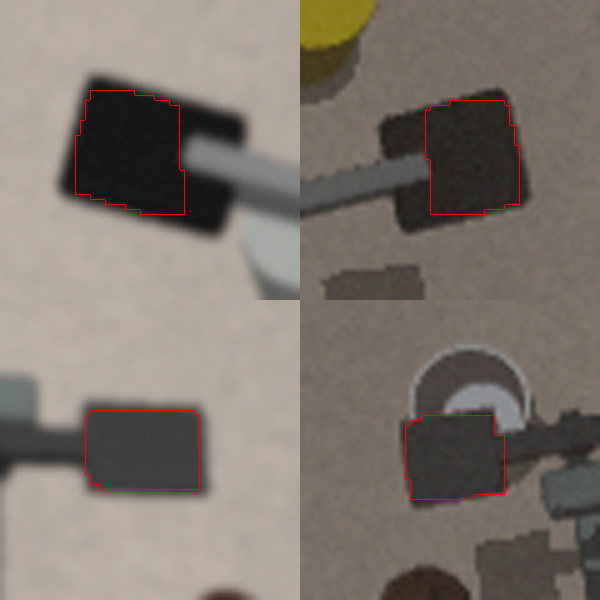

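The crop shows the paddle masks are cut short by the arm, while the pad masks are nearly complete. I'll use the quad corners for both instead. Crop-centre corners give paddle scene (154.5,151.5), top (331.3,165.7); pad scene (321.7,166.1), top (203.6,191.6).

```bash
python3 - <<'E'
from h import *
import pickle
d=pickle.load(open("c0.pkl","rb")); s,t=d["scene"],d["top"]
A,e=two(s,(154.5,151.5),t,(331.3,165.7)); B,f=two(s,(321.7,166.1),t,(203.6,191.6))
print("paddle",A,e,"pad",B,f, onz(t,203.6,191.6,.237),onz(s,321.7,166.1,.237))
v=(B-A)[:2]; L=np.hypot(*v); y=v/L; x=np.array([y[1],-y[0]]); print(L,"yaw",np.arctan2(x[1],x[0]))
O=B[:2]-.12*y-.044*x; print("origin",O)
def W(p): return np.r_[O+p[0]*x+p[1]*y,p[2]]
for q in [(.044,0,.185),(0,-.022,.255),(.06,.08,.02),(.06,-.08,.02),(-.13,-.08,.02),(-.13,.08,.02)]:
    print(q,W(q).round(4),(proj(s,W(q))/.64).round(),(proj(t,W(q))/.64).round())
E
```

```text
paddle [ 0.57232319 -0.11794383  0.25682261] 0.0006940838426533367 pad [0.50991088 0.18262643 0.23155729] 0.001779272549915208 [0.50905068 0.18090665 0.237     ] [0.51432403 0.18364028 0.237     ]
0.3069817245700366 yaw 0.2047368441248348
origin [0.49122699 0.05618707]
(0.044, 0, 0.185) [0.5343 0.0651 0.185 ] [401. 280.] [395. 291.]
(0, -0.022, 0.255) [0.4957 0.0346 0.255 ] [384. 215.] [415. 308.]
(0.06, 0.08, 0.02) [0.5337 0.1467 0.02  ] [457. 364.] [353. 308.]
(0.06, -0.08, 0.02) [ 0.5662 -0.0099  0.02  ] [344. 359.] [436. 292.]
(-0.13, -0.08, 0.02) [ 0.3802 -0.0486  0.02  ] [355. 257.] [456. 392.]
(-0.13, 0.08, 0.02) [0.3477 0.1081 0.02  ] [457. 260.] [371. 408.]
```

Geometry checks out: the projected base corners and ram match the picture, and the span of 307 mm is close to the expected 304. Estimates are pad ≈ (0.511, 0.182, 0.237) and yaw ≈ 0.205. Raise, close the fingers and move over the pad, turning the closing line along the press x.

Request:
apply_moves --pt "255 0 0 4 0 0 -0.1" --pt "255 0 0 4 0 0 -0.1" --pt "255 2 -2 3 0 0 -0.1" --pt "255 2.5 -2.5 0 0 0 -0.1" --pt "255 2.5 -2.5 0 0 0 -0.1" --pt "255 2.5 -2.5 0 0 0 -0.1" --pt "255 2.5 -2.5 0 0 0 -0.1" --pt "255 2.5 -2.5 0 0 0 -0.1" --pt "255 2.5 -2.5 0 0 0 -0.1" --pt "255 2.5 -2.5 0 0 0 -0.1" --grip_force 20

```text
time_s: 1.1
ee_pos: [0.39, 0.3184, 0.3402]
eef_rot: [-3.141, 0.0, 1.777]
force: [0.6, 0.5, -0.6]
grip_width: 0.0173
grip_force: 0.0
```

Request:
apply_moves --pt "255 2.4 -2.7 0 0 0 0" --pt "255 2.4 -2.7 0 0 0 0" --pt "255 2.4 -2.7 0 0 0 0" --pt "255 2.4 -2.7 0 0 0 0" --pt "255 2.4 -2.8 0 0 0 0" --pt "255 0 0 -2.5 0 0 0" --pt "255 0 0 -2 0 0 0" --pt "255 0 0 -1 0 0 0" --pt "255 0 0 0 0 0 0"

```text
time_s: 2.0
ee_pos: [0.5088, 0.1836, 0.2843]
eef_rot: [-3.139, 0.0, 1.781]
force: [0.4, -0.2, 0.2]
grip_width: 0.0006
grip_force: 0.0
```

```bash
python3 - <<'E'
from h import *
v=[]
for n,(u,w) in {"scene":(322,160),"top":(204,191)}.items():
    c=ctrl.camera(n)["img"][w-45:w+45,u-45:u+45,::-1]; v.append(cv2.resize(c,(400,400),interpolation=cv2.INTER_CUBIC))
cv2.imwrite("pics/a.png",np.hstack(v)); o=ctrl.get_obs(); print(o["ee_pos"],o["force"],o["grip_width"])
E
```

```text
[0.50929556 0.18381857 0.28628775] [ 0.01587794 -1.45459494 -0.45452009] 0.0005216257070636014
```

View pics/a.png

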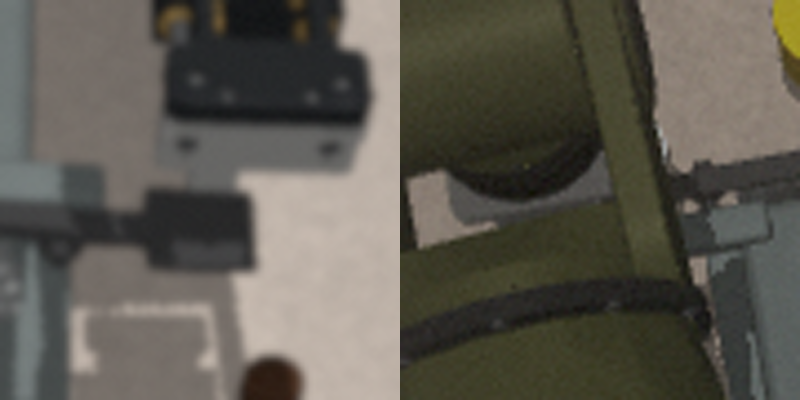

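The scene crop shows the closed fingertips at about (215,190), just above the pad centre at (198,230). The robot hides them in the top view. Now press down slowly.

Request:
apply_moves --pt "255 0 0 -0.8 0 0 0" --pt "255 0 0 -0.7 0 0 0" --pt "255 0 0 -0.5 0 0 0" --pt "255 0 0 -0.4 0 0 0" --pt "255 0 0 -0.4 0 0 0" --pt "255 0 0 -0.4 0 0 0" --pt "255 0 0 -0.4 0 0 0" --pt "255 0 0 -0.4 0 0 0" --pt "255 0 0 0 0 0 0"

```text
time_s: 3.0
ee_pos: [0.5091, 0.1835, 0.2448]
eef_rot: [-3.141, 0.0, 1.781]
force: [-0.2, 1.6, 1.6]
grip_width: 0.0005
grip_force: 0.9
```

Request:
apply_moves --pt "255 0 0 -0.3 0 0 0" --pt "255 0 0 -0.2 0 0 0" --pt "255 0 0 0 0 0 0"

```text
time_s: 3.3
ee_pos: [0.5094, 0.1833, 0.2412]
eef_rot: [3.141, 0.001, 1.781]
force: [-2.6, 0.4, 10.2]
grip_width: 0.0005
grip_force: 4.9
```

Request:
apply_moves --pt "255 0 0 -0.2 0 0 0" --pt "255 0 0 -0.2 0 0 0" --pt "255 0 0 0 0 0 0"

```text
time_s: 3.6
ee_pos: [0.5099, 0.1837, 0.24]
eef_rot: [3.136, -0.0, 1.781]
force: [-7.4, 2.0, 31.0]
grip_width: 0.0005
grip_force: 14.7
```

The force rose to 31 N at tip z ≈ 0.215, which matches the pawl's stop. Lift and check the pawl, then move over the paddle.

Request:
apply_moves --pt "255 0 0 1.5 0 0 0" --pt "255 0 0 3 0 0 0" --pt "255 0 0 3.5 0 0 0" --pt "255 0 0 2.5 0 0 0" --pt "255 0.5 -2.4 0 0 0 0" --pt "255 0.8 -3.6 0 0 0 0" --pt "255 0.8 -3.6 0 0 0 0" --pt "255 0.8 -3.6 0 0 0 0" --pt "255 0.8 -3.6 0 0 0 0" --pt "255 0.8 -3.6 0 0 0 0"

```text
time_s: 4.6
ee_pos: [0.5541, -0.0224, 0.341]
eef_rot: [-3.141, 0.001, 1.78]
force: [1.1, 0.8, 0.7]
grip_width: 0.0005
grip_force: 0.0
```

Request:
apply_moves --pt "255 0.8 -3.6 0 0 0 0" --pt "255 0.8 -3.6 0 0 0 0" --pt "255 0.3 -3.0 0 0 0 0" --pt "255 0 0 0 0 0 0"

```text
time_s: 5.0
ee_pos: [0.5729, -0.1259, 0.3402]
eef_rot: [-3.139, 0.0, 1.777]
force: [-0.9, 1.3, 0.4]
grip_width: 0.0006
grip_force: 0.0
```

```bash
python3 - <<'E'
from h import *
v=[]
for n,(u,w) in {"scene":(322,170),"top":(204,191)}.items():
    c=ctrl.camera(n)["img"][w-45:w+45,u-45:u+45,::-1]; v.append(cv2.resize(c,(400,400),interpolation=cv2.INTER_CUBIC))
c=ctrl.camera("scene")["img"][90:216,60:228,::-1]; v=[np.hstack(v)]
v=np.hstack([cv2.resize(v[0],(400,200)),cv2.resize(c,(400,300))[50:250]])
c=cv2.resize(c,(533,400))
cv2.imwrite("pics/b.png",np.vstack([v,np.hstack([c,np.zeros((400,267,3),np.uint8)])]))
o=ctrl.get_obs(); print(o["ee_pos"],o["force"],o["qpos"])
E
```

```text
[ 0.57301815 -0.12209216  0.34109559] [-0.29374549 -0.2377591  -0.18711686] [-2.72354913e-01  3.28809852e-01  1.23091687e+00 -2.02763656e-04
  1.58254612e+00 -4.82197324e-01]
```

View pics/b.png

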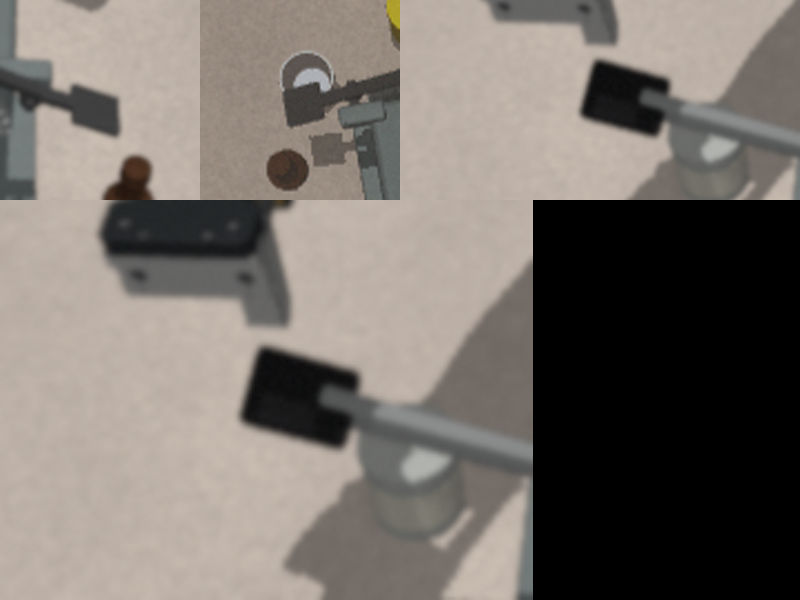

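The pawl pad is now tilted down (scene panel (95,110)), so the pawl is free. The fingertip at (268,322) is about 5 cm above the paddle, whose centre is at (302,398). Next I check by projection where the tip will land.

```bash
python3 - <<'E'
from h import *
import pickle
s=pickle.load(open("c0.pkl","rb"))["scene"]
for P in [(.573,-.122,.316),(.573,-.122,.27)]: 
    p=proj(s,P); print(p, (p[0]-60)*533/168, (p[1]-90)*400/126+200)
x=np.array([.979,.203]);y=np.array([-.203,.979]);A=np.array([.5343,.0651])
for phi in (.37,.2,0,-.2,-.44):
    h=.208*np.cos(phi)-.007*np.sin(phi); z=.185+.208*np.sin(phi)+.007*np.cos(phi)
    print(phi,(A-h*y).round(4),"tip z",round(z,4),"tcp",round(z+.025,4))
E
```

```text
[145.92570512 128.43576048] 272.6095287576206 322.0182872281839
[150.7768339  146.45728996] 288.00031232589305 379.2294919272539
0.37 [ 0.5732 -0.1223] tip z 0.2667 tcp 0.2917
0.2 [ 0.5754 -0.1331] tip z 0.2332 tcp 0.2582
0 [ 0.5765 -0.1385] tip z 0.192 tcp 0.217
-0.2 [ 0.576  -0.1358] tip z 0.1505 tcp 0.1755
-0.44 [ 0.5731 -0.1221] tip z 0.1027 tcp 0.1277
```

Landing is on the paddle, slightly outside its middle. Push down along the arc, beginning slowly.

Request:
apply_moves --pt "255 0 0 -2 0 0 0" --pt "255 0 0 -1.5 0 0 0" --pt "255 0 -0.1 -0.8 0 0 0" --pt "255 0 -0.1 -0.6 0 0 0" --pt "255 0.1 -0.2 -0.6 0 0 0" --pt "255 0 -0.2 -0.6 0 0 0" --pt "255 0 -0.1 -0.6 0 0 0" --pt "255 0 -0.1 -0.6 0 0 0"

```text
time_s: 5.95
ee_pos: [0.5744, -0.1308, 0.2684]
eef_rot: [3.141, 0.001, 1.781]
force: [1.1, -1.4, 3.2]
grip_width: 0.0004
grip_force: 1.5
```

Request:
apply_moves --pt "255 0 -0.2 -0.6 0 0 0" --pt "255 0.1 -0.1 -0.6 0 0 0" --pt "255 0 -0.1 -0.7 0 0 0" --pt "255 0 -0.1 -0.7 0 0 0" --pt "255 0.1 -0.1 -0.7 0 0 0" --pt "255 0 0 -0.7 0 0 0" --pt "255 0 0 -0.7 0 0 0" --pt "255 0 0 -0.7 0 0 0"

```text
time_s: 6.75
ee_pos: [0.5762, -0.1365, 0.2139]
eef_rot: [3.141, 0.0, 1.781]
force: [0.2, -2.2, 3.4]
grip_width: 0.0008
grip_force: 1.6
```

Request:
apply_moves --pt "255 0 0 -0.6 0 0 0" --pt "255 0 0 -0.6 0 0 0" --pt "255 0 0.1 -0.6 0 0 0" --pt "255 0 0.1 -0.6 0 0 0" --pt "255 -0.1 0.1 -0.6 0 0 0" --pt "255 0 0.2 -0.6 0 0 0" --pt "255 0 0.2 -0.6 0 0 0" --pt "255 -0.1 0.2 -0.6 0 0 0" --pt "255 0 0.2 -0.6 0 0 0"

```text
time_s: 7.65
ee_pos: [0.5741, -0.1253, 0.16]
eef_rot: [-3.142, 0.0, 1.781]
force: [0.4, -3.8, 3.5]
grip_width: 0.0006
grip_force: 2.4
```

Request:
apply_moves --pt "255 0 0 -0.5 0 0 0" --pt "255 0 0.1 -0.5 0 0 0" --pt "255 0 0.1 -0.5 0 0 0" --pt "255 0 0.1 -0.4 0 0 0" --pt "255 0 0 -0.3 0 0 0" --pt "255 0 0 -0.2 0 0 0" --pt "255 0 0 0 0 0 0"

```text
time_s: 8.35
ee_pos: [0.5741, -0.1223, 0.1361]
eef_rot: [-3.141, -0.0, 1.781]
force: [0.5, 0.8, 2.5]
grip_width: 0.0004
grip_force: 0.9
```

Request:
apply_moves --pt "255 0 0 -0.2 0 0 0" --pt "255 0 0 -0.2 0 0 0" --pt "255 0 0 0 0 0 0"

```text
time_s: 8.65
ee_pos: [0.5742, -0.1224, 0.1323]
eef_rot: [3.141, -0.0, 1.781]
force: [0.6, 0.5, 2.7]
grip_width: 0.0004
grip_force: 1.3
```

Request:
apply_moves --pt "255 0 0 -0.2 0 0 0" --pt "255 0 0 0 0 0 0"

```text
time_s: 8.85
ee_pos: [0.5743, -0.1225, 0.1308]
eef_rot: [3.141, 0.0, 1.781]
force: [-1.3, 0.2, 6.8]
grip_width: 0.0006
grip_force: 3.1
```

Request:
apply_moves --pt "255 0 0 -0.2 0 0 0" --pt "255 0 0 0 0 0 0"

```text
time_s: 9.05
ee_pos: [0.5748, -0.1228, 0.13]
eef_rot: [3.139, 0.001, 1.781]
force: [-2.8, -0.9, 15.2]
grip_width: 0.0005
grip_force: 7.1
```

Request:
apply_moves --pt "255 0 0 -0.2 0 0 0" --pt "255 0 0 0 0 0 0"

```text
time_s: 9.25
ee_pos: [0.575, -0.1228, 0.1294]
eef_rot: [3.138, 0.002, 1.781]
force: [-7.9, 1.8, 29.2]
grip_width: 0.0008
grip_force: 12.6
```

Hard stop reached: the force climbs to 29 N with almost no travel, at tip z ≈ 0.105. Retreat straight up, then away, and check.

Request:
apply_moves --pt "255 0 0 1 0 0 0" --pt "255 0 0 2.5 0 0 0" --pt "255 0 0 4 0 0 0" --pt "255 0 0 4 0 0 0" --pt "255 0 0 4 0 0 0" --pt "255 0 0 4 0 0 0" --pt "255 0 -4 0 0 0 0" --pt "255 -1 -4 0 0 0 0" --pt "255 -1 -3 0 0 0 0" --pt "255 0 0 0 0 0 0"

```text
time_s: 10.25
ee_pos: [0.5529, -0.2355, 0.3206]
eef_rot: [-3.14, -0.0, 1.777]
force: [-0.6, 0.1, -0.6]
grip_width: 0.0005
grip_force: 0.0
```

```bash
python3 - <<'E'
from h import *
for n in("scene","top"):
    cv2.imwrite(f"pics/{n}9.png",cv2.resize(ctrl.camera(n)["img"][60:310,110:380,::-1] if n=="scene" else ctrl.camera(n)["img"][100:290,160:380,::-1],None,fx=2.4,fy=2.4,interpolation=cv2.INTER_CUBIC))
o=ctrl.get_obs();print(o["ee_pos"],o["force"])
E
```

```text
[ 0.55395378 -0.23266089  0.32092857] [-0.42134398  0.29674602  1.36652186]
```

View pics/scene9.png

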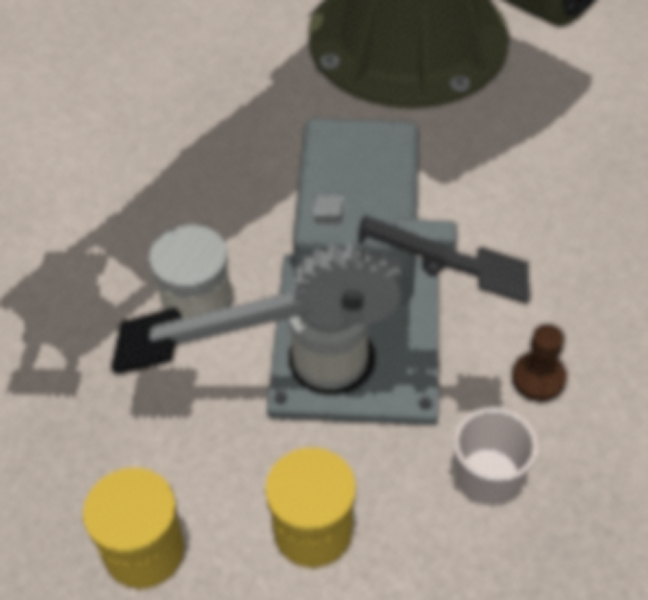

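The picture shows the arm down with the paddle at (147,340), and the pawl's pad tilted down at (503,273) with its nose clear of the teeth. The tin stands in its place at (330,350), and the other things look where they were.

```bash
python3 -c "
from station import ctrl
print(ctrl.hand_in())"
```

```text
the job is handed in; nothing more can be done
None
```

The job is handed in: I pressed the pawl to its stop, then pushed the press arm to its hard stop. The last picture shows the arm down, the pawl free, and the tin and other things in their places; the lid's depth was not measured directly.

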